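# Clamp a dental model with the ratchet trigger and keep holding it

### The job

Stand the yellow dental model lengthwise on the bed of the bench clamp, near the anvil and clear of the sprung pad, and let go of it. Then pump the red trigger, not pushing the jaw by hand, until the jaw's orange pad has the model against the anvil with its spring about half pressed in; never press the pad nearly all the way in, which would crack the plaster. The clamp relaxes when the trigger is let go, so finish while still holding the trigger with the model gripped like that, and leave the other things on the bench where they are.

Things in the scene. Friction and masses are not known exactly. Their poses are not given: they have to be found in the camera images.
- model: The yellow plaster dental model to be clamped, about 180 g, loose. Rectangular base 66 mm long (its x) by 48 mm wide (its y) by 28 mm high with a row of teeth on top to 39 mm that stays inside the base's outline. Origin at the centre of its underside, z up. It can be gripped across its 48 mm width from above.
- clamp: Blue and steel clamp fixed to the bench, 350 by 80 mm, built like a caulking gun. Origin on the bench surface; x runs from handle to anvil, z up. Along x in mm: fixed black handle -118 to -158 (top at height 162), red trigger about -105 to -40, jaw head on a toothed bar, sprung pad, flat bed 15 to 125 (56 wide, top at height 30, no side walls), anvil face at 125.
- bed (a point): Point on the top of the clamp's bed (height 30 mm) where the middle of the model's underside belongs: the model's x then lies along the clamp's x (either way round) and its end is 3 mm short of the anvil.
- anvil: The clamp's fixed jaw, 50 mm wide, top at height 75 mm. Origin on its face (the side that looks to the pad) at bench height; axes as the clamp's.
- jaw_head: Blue jaw head, 44 mm wide, from 32 to 68 mm above the bench, that slides along the clamp with the toothed bar and carries the sprung pad. Origin and axes coincide with the clamp's when joint jaw reads 0. Not to be pushed by hand.
- pad_face: Orange pad, 40 mm wide by 28 mm high, on a yellow plunger in front of the jaw head. Origin and axes coincide with the clamp's when joints jaw and pad read 0. Not to be pushed by hand.
- pad_front (a point): Centre of the pad's front face, 48 mm above the bench.
- jaw (a joint): Travel of the jaw along the clamp's x towards the anvil, m, 0 to 0.06; it starts between 0 and 0.014. With pad at 0 the pad's face stands 104 mm minus this from the anvil. With the trigger released its friction keeps its place against about 4 N only.
- pad (a joint): How far the pad's spring is pressed in, m: 0 free, 0.014 fully in. 2 N per mm. Half in is 0.007 (14 N on the model); at 0.013 (26 N) the model cracks.
- trigger (a joint): Trigger angle, rad: 0 released (leans 0.2 rad towards the anvil), 0.40 fully pulled to the handle; sprung back. It drives the jaw 38 mm per rad by a ratchet with 5 mm teeth, but up to 7 mm are lost at the start of a pull: a full pull gives 8 to 15 mm. Let back, the jaw stays (a loaded one slides back until the pad presses about 4 N). Pull at the grip: about 6 N free, 11 N with the pad half in.
- trigger_grip: Red upright grip of the trigger, 18 mm across the clamp, 16 mm thick, 60 mm long, its top about 175 mm above the bench. Origin on the trigger's hinge.
- grip_point (a point): Centre of the red grip, 95 mm from the hinge; about 153 mm above the bench when released, highest (155 mm) when upright. It can be pinched across the clamp (along the clamp's y) from above and swung about the hinge; a pinch may creep some mm on the smooth grip.
- trigger_pivot (a point): The trigger's hinge, 60 mm above the bench; its axis is the clamp's y. Pulling swings the grip towards the clamp's -x.
- white_model: Bystander: white plaster model of the same shape and size.
- bowl: Bystander: green mixing bowl, 124 mm across, 65 mm high.
- bottle: Bystander: white bottle, 64 mm across, 170 mm high.
- jar: Bystander: jar, 72 mm across, 90 mm high.
- spatula: Bystander: spatula lying flat, 200 mm long.
- part_tray: Bystander: low blue tray, 110 by 160 by 35 mm.
- cup: Bystander: clear cup, 72 mm across, 90 mm high.
Not all that is in view belongs to the job. What is shaped like the model but green is not meant.

How it is judged:
By the outcome, as a careful person would: the job done as asked, in the order asked, and still so for the second after the job is handed in, while the arm keeps its last pose, push and grip.
It also fails if it takes over 67 s, if anything falls off the work surface, if the arm or the gripper's body presses on something with over 40 N, if the wrist force passes 120 N, or if a joint passes its speed limit or range.

### The arm

A 6-joint arm with a two-finger parallel gripper is mounted at the origin on the work surface. World frame = base frame: x ahead of the robot, y to its left, z up, the work surface at z = 0. Lengths are in m, angles in degrees, forces in N, time in s.
With the tool pointing down it reaches from about 0.4 to 0.825 m from the base axis. Payload 7 kg.
Tool frame: the origin (TCP) lies on the centre line of the jaws, within the pads' length; the fingertips stand 22 mm ahead of it and the grasp point (between the pads) lies 3 mm ahead of it; z points along the fingers, y is the line along which they close (so a half turn about z gives the same grasp; the last joint's range is limited). The gripper opens to 88 mm and grips with 3 to 60 N. Pads are 19 mm wide; open, the fingers measure 130 mm over their backs; the gripper's body (78 mm by 193 mm) begins 47 mm behind the grasp point.
Start: joints at [79.761, 20.546, 0.682, 0, -70.136, -16.507], TCP at [0.304, 0.603, 0.249] pointing down, gripper open.
Joint ranges: [-176.03, 176.03], [-82.01, 121.73], [-58.28, 71.71], [-173.87, 95.51], [-174.79, -0.11], [-173.66, 173.66]. Speed limits (degrees/s): [136.94, 136.94, 172.46, 180, 180, 180].

### API

Orientations are given as [roll, pitch, yaw] about the fixed x, y, z axes, in that order (R = Rz(yaw) Ry(pitch) Rx(roll)).
In Python, from plant import get_state, cams, r gives the robot as it stands.
- The arm moves only by the tool apply_moves, never from a script. Its argument "targets" is a list of rows, each an object with "dp": the shift along the world's x, y, z in m, a list of three; "yaw": the turn about the world's z in degrees. In form: [{"dp": [x, y, z], "yaw": yaw}, ...]. A call has 1 to 20 rows; each row is the pose to reach, as a shift and turn from the pose commanded when the call began; what a row does not reach only later rows make up. A row lasts 1/12 s, in which the tool goes at most 41.7 mm and 7.16 degrees, less where a joint would pass 70% of its speed; a pose out of reach is approached as far as the arm can. A call with a gripper value outside its range is refused whole. "grip" is the gripper command: -1 is fully open, 1 is shut, values between are in proportion, set as the call begins (left out, the last holds). The fingers move at their own pace and stop on an object; "squeeze" is the grip in N (left out, the last holds). Time passes only in rows, so rows that repeat a pose let the fingers close. It gives the time, the measured TCP pose, the force, the opening and the grip force at its end, in the units of the state.
- get_state(): the state, without advancing time (a new reading comes with each control period).
- cams.capture(name): name is "scene" or "top" or "wrist"; returns a dict with "image" (400x640x3 uint8, red, green, blue), "range_z" (400x640 float32, m along the optical axis (not along the pixel's ray), 0 where there is no reading), "fx", "fy", "cx", "cy" (pixels), "R" (3x3) and "t" (3): a world point X has camera coordinates R X + t; the wrist camera has in their place "T_tool_cam" (4x4, takes a point from camera to tool coordinates, whose origin is the TCP and whose axes are the flange's). Camera axes: x right, y down, z forward; pixel columns grow to the right and rows downward; lengths in m; the calibration is good to about 2 mm. A picture is of the moment at which its call begins: read the wrist's pose just before it.
- r.close_job(): hands the job in; it is judged then, once.
The state is a dict: "time_s": time; "joints": joint angles; "qd": joint speeds; "joint_torque": joint torques, N m; "tcp_pos": TCP position; "eef_rot": TCP orientation; "contact_force": force on the tool from outside, world axes, zero at the start; "moment": the same for the moment, N m; "gripper_width": finger opening in m; "gripper_force": force on a finger pad.
Only numpy, scipy, OpenCV 4.12 (cv2) and the standard library are available. Lean on these libraries where they do the work, as an engineer would, in place of code of your own. Each camera call takes 0.05 s, during which the arm holds its last target. There are 200 camera calls.

## Working session

There is one attempt and no reset: what is moved stays moved. The work goes in short steps, Python scripts to look and compute and a tool call to move; the robot and the scene stay as the last step left them, time stands still between calls to the robot, and variables do not carry over. Pictures are saved under pics/ and viewed, at most 10 in all, crops included, and the job is handed in when it is done.

Besides the shell and the picture viewer there is one more tool, called after "Call:" by a JSON object that holds its "api" and its "payload", one argument or row to a line. apply_moves: Moves the arm, as the interface text tells. Its arguments: {"type":"object","properties":{"targets":{"type":"array","items":{"type":"object","properties":{"dp":{"type":"array","items":{"type":"number"}},"yaw":{"type":"number"}}}},"grip":{"type":"number"},"squeeze":{"type":"number"}},"required":["targets"]}

```bash
ls; mkdir -p pics; python3 - <<'E'
from plant import get_state,cams,r
import cv2,numpy as np,pickle
for n in("scene","top"):
    c=cams.capture(n); pickle.dump(c,open(f"{n}.pkl","wb")); cv2.imwrite(f"pics/{n}0.png",c["image"][...,::-1])
    print(n,c["fx"],c["cx"],c["cy"],c["R"].round(3).tolist(),c["t"].round(3).tolist())
print(get_state())
E
```

```text
pics
scene 451.5621288814847 313.1182834099028 197.90761507027293 [[-0.283, 0.959, -0.01], [0.737, 0.211, -0.643], [-0.614, -0.189, -0.766]] [0.123, -0.305, 1.869]
top 471.89472635137196 318.458194925926 207.2391778521835 [[0.042, -0.999, -0.001], [-0.978, -0.041, -0.203], [0.203, 0.009, -0.979]] [0.014, 0.552, 1.266]
{'time_s': 0.1, 'joints': array([ 7.97610780e+01,  2.05868014e+01,  6.38176370e-01, -1.57938962e-02,
       -7.01365033e+01, -1.65075169e+01]), 'qd': array([ 0.03182085, -0.10258296,  0.13290949,  0.09053402, -0.04102411,
       -0.01957251]), 'joint_torque': array([-1.00160381e-03, -5.84161270e+01,  2.93750703e+01,  7.01549783e+00,
        1.01423910e-02, -4.85860551e-05]), 'tcp_pos': array([0.30362108, 0.60239818, 0.24772202]), 'eef_rot': array([ 1.79914161e+02, -9.95433464e-03, -2.67518089e+01]), 'contact_force': array([-0.53451732,  0.21871766,  0.34653417]), 'moment': array([ 0.03011378, -0.00962721,  0.03379178]), 'gripper_force': 0.0, 'gripper_width': 0.08795224960420359}
```

View pics/top0.png

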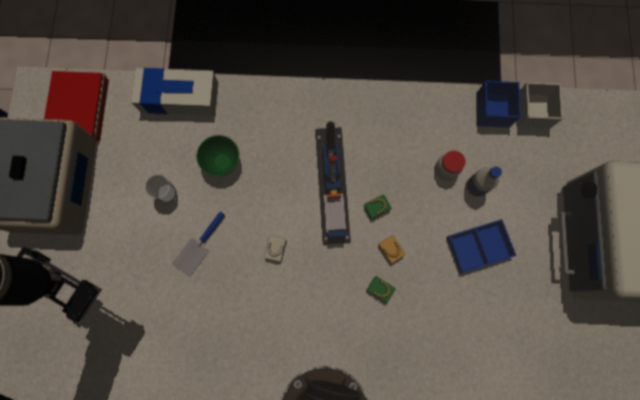

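View pics/scene0.png

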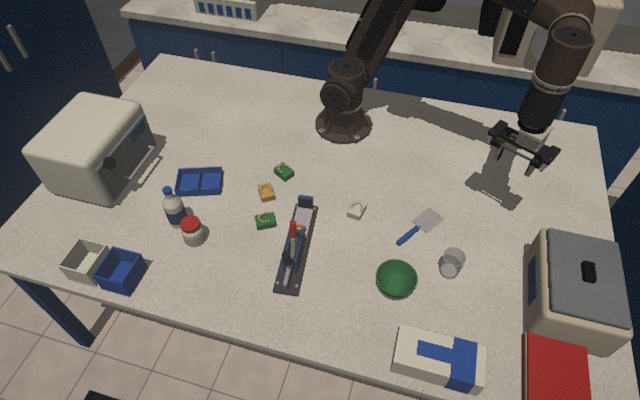

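The top view shows the clamp around (333,185), with its anvil at (336,235) nearest the robot and its handle at (331,130). The yellow model is at (391,249) between two green ones at (377,208) and (380,289), and the white one is at (276,249). The scene view agrees.

```bash
cat > h.py <<'E'
import numpy as np,cv2
from scipy.spatial.transform import Rotation as Ro
def extr(c,s=None):
    "camera->world R,t"
    if "R" in c: return c["R"].T,-c["R"].T@c["t"]
    T=np.eye(4);T[:3,:3]=Ro.from_euler("xyz",s["eef_rot"],degrees=True).as_matrix();T[:3,3]=s["tcp_pos"]
    T=T@c["T_tool_cam"];return T[:3,:3],T[:3,3]
def plane(c,uv,z,s=None):
    R,t=extr(c,s);uv=np.atleast_2d(uv).astype(float)
    d=np.c_[(uv[:,0]-c["cx"])/c["fx"],(uv[:,1]-c["cy"])/c["fy"],np.ones(len(uv))]@R.T
    return t+d*((z-t[2])/d[:,2])[:,None]
def cloud(c,s=None):
    R,t=extr(c,s);v,u=np.mgrid[:400,:640];z=c["range_z"]
    P=np.stack([(u-c["cx"])/c["fx"]*z,(v-c["cy"])/c["fy"]*z,z],-1);return P@R.T+t
def mask(c,lo,hi):
    return cv2.inRange(cv2.cvtColor(c["image"],cv2.COLOR_RGB2HSV),lo,hi)
def rect(xy):
    (x,y),(w,h),a=cv2.minAreaRect((xy*1000).astype(np.float32))
    if w<h: w,h,a=h,w,a+90
    return round(x,1),round(y,1),round(w,1),round(h,1),round((a+90)%180-90,1)
E
python3 - <<'E'
from h import *;import pickle
c=pickle.load(open("top.pkl","rb"));P=cloud(c)
m=mask(c,(12,110,60),(30,255,255));m[:230]=0;m[270:]=0;m[:,:360]=0;m[:,420:]=0
vu=np.argwhere(m);print(len(vu),"model",rect(plane(c,vu[:,::-1],.028)[:,:2]),"zmax",np.percentile(P[m>0][:,2],[5,50,95]))
b=np.zeros((400,640),bool);b[110:250,300:362]=1
k=b&(P[...,2]>.006)&(P[...,2]<.3);print("clamp",k.sum(),rect(P[k][:,:2]))
k2=k&(P[...,2]<.022);print("base",k2.sum(),rect(P[k2][:,:2]), np.median(P[k2][:,2]))
for n,lo,hi in(("red",(0,130,60),(8,255,255)),("orange",(8,130,60),(20,255,255))):
    q=(mask(c,lo,hi)>0)&b;print(n,q.sum(),np.median(P[q],0).round(3))
k=b&(P[...,2]>.12);print("tall",np.median(P[k],0).round(3),k.sum())
E
```

```text
403 model (445.1, -172.3, 65.6, 49.8, 34.6) zmax [0.02431248 0.0303011  0.03925996]
clamp 3461 (652.8, 5.6, 424.5, 181.4, 2.9)
base 1646 (652.8, 5.6, 424.5, 181.4, 2.9) 0.012530017063205556
red 62 [0.629 0.003 0.069]
orange 81 [ 0.59  -0.002  0.061]
tall [0.743 0.013 0.16 ] 199
```

Model is at (0.445, -0.172) at 34.6°, and its size checks out (66×50). On the way there I'll look at the clamp with the wrist camera.

Call:
{"api": "apply_moves", "payload": {
  "targets": [
    {"dp": [0.015,-0.035,0.01],"yaw": 2},
    {"dp": [0.03,-0.07,0.02],"yaw": 4},
    {"dp": [0.045,-0.105,0.03],"yaw": 6},
    {"dp": [0.06,-0.14,0.04],"yaw": 8},
    {"dp": [0.075,-0.175,0.05],"yaw": 10},
    {"dp": [0.09,-0.21,0.06],"yaw": 12},
    {"dp": [0.105,-0.245,0.07],"yaw": 14},
    {"dp": [0.12,-0.28,0.08],"yaw": 16},
    {"dp": [0.135,-0.315,0.09],"yaw": 18},
    {"dp": [0.15,-0.35,0.1],"yaw": 20},
    {"dp": [0.165,-0.385,0.11],"yaw": 22},
    {"dp": [0.18,-0.42,0.12],"yaw": 24},
    {"dp": [0.195,-0.455,0.13],"yaw": 26},
    {"dp": [0.21,-0.49,0.14],"yaw": 28},
    {"dp": [0.225,-0.525,0.15],"yaw": 30},
    {"dp": [0.24,-0.56,0.16],"yaw": 32},
    {"dp": [0.255,-0.595,0.17],"yaw": 32},
    {"dp": [0.255,-0.6,0.17],"yaw": 32},
    {"dp": [0.255,-0.6,0.17],"yaw": 32}
  ],
  "grip": -1
}}

```text
time_s: 1.68
tcp_pos: [0.5592, 0.0005, 0.4183]
eef_rot: [180.0, 0.0, 5.0]
contact_force: [-0.7, -0.1, -0.5]
gripper_width: 0.0878
gripper_force: 0.0
```

```bash
cat > cap.py <<'E'
import sys,pickle,cv2
from plant import get_state,cams
n=sys.argv[1];s=get_state();c=cams.capture("wrist");pickle.dump((c,s),open(n+".pkl","wb"));cv2.imwrite(f"pics/{n}.png",c["image"][...,::-1])
print(s["time_s"],s["tcp_pos"].round(4),s["eef_rot"].round(2),c["T_tool_cam"].round(3).tolist(),c["fx"])
E
python3 cap.py w1
```

```text
1.6833 [5.592e-01 5.000e-04 4.183e-01] [1.7999e+02 3.0000e-02 5.0300e+00] [[0.0, -0.952, -0.307, 0.084], [1.0, -0.0, 0.001, 0.001], [-0.001, -0.307, 0.952, -0.135], [0.0, 0.0, 0.0, 1.0]] 360.2508950996492
```

View pics/w1.png

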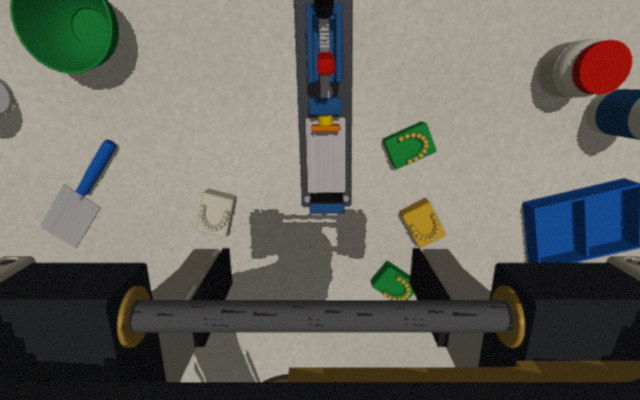

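The wrist view shows the bed at columns 307–345 and rows 118–193, with the anvil top at (327,208). The orange pad is at (325,128), the red grip's top at (325,64), and the yellow model at (422,222).

```bash
python3 - <<'E'
from h import *;import pickle
c,s=pickle.load(open("w1.pkl","rb"));P=cloud(c,s);Z=P[...,2]
b=np.zeros((400,640),bool);b[0:220,290:362]=1
def rep(n,k):
    k=cv2.morphologyEx(k.astype(np.uint8),cv2.MORPH_OPEN,np.ones((3,3)))
    _,l,st,_=cv2.connectedComponentsWithStats(k);i=1+np.argmax(st[1:,4]);k=l==i
    print(n,k.sum(),rect(P[k][:,:2]),"z",np.median(P[k][:,2]).round(4));return k
rep("bed",b&(Z>.025)&(Z<.035))
a=b&(Z>.068)&(Z<.082);a[:170]=0;rep("anviltop",a)
base=b&(Z>.004)&(Z<.024);rep("base",base)
rep("red",b&(mask(c,(0,130,60),(8,255,255))>0)&(Z>.16))
rep("pad",b&(mask(c,(8,130,60),(16,255,255))>0)&(Z>.055)&(Z<.07))
m=mask(c,(18,110,60),(30,255,255))>0;m[:,:395]=0;m[:,450:]=0;m[:190]=0;m[255:]=0
rep("model",m&(Z>.023)&(Z<.045))
vu=np.argwhere(m);print(rect(plane(c,vu[:,::-1],.028,s)[:,:2]))
E
```

```text
bed 2517 (544.5, -8.9, 110.6, 55.5, 6.2) z 0.0292
anviltop 473 (481.7, -16.0, 49.7, 19.4, -86.2) z 0.074
base 2209 (604.9, 20.6, 292.1, 33.9, 6.2) z 0.0112
red 249 (662.4, 3.1, 16.4, 15.8, 5.9) z 0.1745
pad 159 (588.5, -4.7, 36.6, 8.0, -82.5) z 0.0611
model 1148 (448.5, -173.1, 65.2, 47.7, 33.7) z 0.0276
(452.9, -170.0, 72.9, 47.7, 34.7)
```

Clamp axis yaw is about 6°, the bed point is (0.526, -0.011), the jaw reads about 9 mm, and the grip's top is at (0.662, 0.003). Next I move over the model.

Call:
{"api": "apply_moves", "payload": {
  "targets": [
    {"dp": [-0.01,-0.016,-0.027],"yaw": 3},
    {"dp": [-0.02,-0.032,-0.054],"yaw": 6},
    {"dp": [-0.03,-0.048,-0.081],"yaw": 9},
    {"dp": [-0.04,-0.064,-0.108],"yaw": 12},
    {"dp": [-0.05,-0.08,-0.135],"yaw": 15},
    {"dp": [-0.06,-0.096,-0.162],"yaw": 18},
    {"dp": [-0.07,-0.112,-0.189],"yaw": 21},
    {"dp": [-0.08,-0.128,-0.216],"yaw": 24},
    {"dp": [-0.09,-0.144,-0.243],"yaw": 27},
    {"dp": [-0.1,-0.16,-0.27],"yaw": 29},
    {"dp": [-0.111,-0.1735,-0.298],"yaw": 29},
    {"dp": [-0.111,-0.1735,-0.308],"yaw": 29},
    {"dp": [-0.111,-0.1735,-0.308],"yaw": 29},
    {"dp": [-0.111,-0.1735,-0.308],"yaw": 29}
  ]
}}

```text
time_s: 2.9
tcp_pos: [0.4477, -0.17, 0.1104]
eef_rot: [-180.0, 0.1, 34.3]
contact_force: [0.1, 0.5, 0.2]
gripper_width: 0.0875
gripper_force: 0.0
```

```bash
python3 cap.py w2
```

```text
2.9 [ 0.4477 -0.17    0.1104] [-1.7997e+02  6.0000e-02  3.4320e+01] [[0.0, -0.951, -0.308, 0.084], [1.0, -0.0, 0.001, 0.001], [-0.001, -0.308, 0.951, -0.135], [0.0, 0.0, 0.0, 1.0]] 360.2508950996492
```

View pics/w2.png

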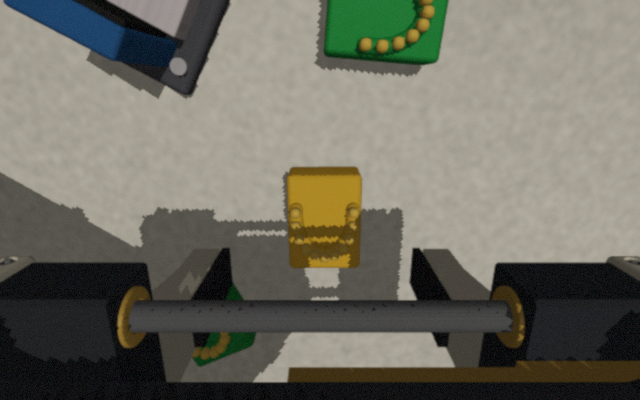

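The model sits square between the fingers: columns 287–361, far top edge at row about 175. I'll check the offset along its length.

```bash
python3 - <<'E'
from h import *;import pickle
c,s=pickle.load(open("w2.pkl","rb"));P=cloud(c,s)
m=mask(c,(15,110,50),(32,255,255))>0;m[:,:270]=0;m[:,375:]=0;m[:150]=0;m[275:]=0
k=m&(abs(P[...,2]-.028)<.004);q=P[k]-s["tcp_pos"]
a=np.radians(s["eef_rot"][2]);f=q[:,0]*np.cos(a)+q[:,1]*np.sin(a);l=-q[:,0]*np.sin(a)+q[:,1]*np.cos(a)
print(k.sum(),"fwd",np.percentile(f,[1,99]).round(4),"left",np.percentile(l,[1,99]).round(4),rect(P[k][:,:2]))
E
```

```text
5528 fwd [-0.0336  0.0304] left [-0.0265  0.02  ] (448.0, -173.7, 65.8, 47.8, 34.8)
```

Call:
{"api": "apply_moves", "payload": {
  "targets": [
    {"dp": [0,-0.0035,-0.02],"yaw": 0},
    {"dp": [0,-0.0035,-0.045],"yaw": 0},
    {"dp": [0,-0.0035,-0.065],"yaw": 0},
    {"dp": [0,-0.0035,-0.077],"yaw": 0},
    {"dp": [0,-0.0035,-0.082],"yaw": 0},
    {"dp": [0,-0.0035,-0.082],"yaw": 0},
    {"dp": [0,-0.0035,-0.082],"yaw": 0}
  ]
}}

```text
time_s: 3.53
tcp_pos: [0.4489, -0.1738, 0.0295]
eef_rot: [179.9, -0.1, 34.3]
contact_force: [-0.5, 1.7, 0.2]
gripper_width: 0.0876
gripper_force: 0.0
```

Call:
{"api": "apply_moves", "payload": {
  "targets": [
    {"dp": [0,0,0],"yaw": 0},
    {"dp": [0,0,0],"yaw": 0},
    {"dp": [0,0,0],"yaw": 0},
    {"dp": [0,0,0],"yaw": 0},
    {"dp": [0,0,0],"yaw": 0},
    {"dp": [0,0,0],"yaw": 0},
    {"dp": [0,0,0],"yaw": 0},
    {"dp": [0,0,0],"yaw": 0}
  ],
  "grip": 1,
  "squeeze": 15
}}

```text
time_s: 4.2
tcp_pos: [0.4477, -0.1743, 0.0286]
eef_rot: [-180.0, 0.0, 34.3]
contact_force: [-0.5, 0.3, 2.6]
gripper_width: 0.0479
gripper_force: 15.0
```

Call:
{"api": "apply_moves", "payload": {
  "targets": [
    {"dp": [0,0,0.03],"yaw": 0},
    {"dp": [0,0,0.065],"yaw": 0},
    {"dp": [0.008,0.017,0.1],"yaw": -3},
    {"dp": [0.018,0.037,0.12],"yaw": -7},
    {"dp": [0.03,0.06,0.12],"yaw": -11},
    {"dp": [0.042,0.085,0.12],"yaw": -15},
    {"dp": [0.055,0.11,0.12],"yaw": -19},
    {"dp": [0.065,0.135,0.12],"yaw": -23},
    {"dp": [0.074,0.155,0.115],"yaw": -27},
    {"dp": [0.079,0.163,0.105],"yaw": -28.3},
    {"dp": [0.079,0.163,0.1],"yaw": -28.3},
    {"dp": [0.079,0.163,0.1],"yaw": -28.3},
    {"dp": [0.079,0.163,0.1],"yaw": -28.3}
  ]
}}

```text
time_s: 5.28
tcp_pos: [0.526, -0.0118, 0.128]
eef_rot: [180.0, 0.1, 6.0]
contact_force: [0.1, -0.8, -1.3]
gripper_width: 0.0479
gripper_force: 15.0
```

```bash
python3 cap.py w3; python3 - <<'E'
from h import *;import pickle
c,s=pickle.load(open("w3.pkl","rb"));P=cloud(c,s);Z=P[...,2]
m=mask(c,(15,110,50),(32,255,255))>0
b=(Z>.024)&(Z<.036);b[:, :200]=0;b[:,450:]=0;b[250:]=0
for n,k in(("bed",b),("model",m&(Z>.10)&(Z<.14))):
    k=cv2.morphologyEx(k.astype(np.uint8),cv2.MORPH_OPEN,np.ones((3,3)))
    _,l,st,_=cv2.connectedComponentsWithStats(k);i=1+np.argmax(st[1:,4]);k=l==i
    print(n,k.sum(),rect(P[k][:,:2]),np.median(P[k][:,2]))
E
```

```text
5.2833 [ 0.526  -0.0118  0.128 ] [1.7998e+02 1.1000e-01 5.9900e+00] [[0.0, -0.952, -0.307, 0.084], [1.0, -0.0, 0.001, 0.001], [-0.001, -0.307, 0.952, -0.135], [0.0, 0.0, 0.0, 1.0]] 360.2508950996492
bed 6581 (567.4, -6.6, 63.6, 56.1, 6.1) 0.029219494016212766
model 10979 (539.7, -11.3, 54.3, 40.3, -83.7) 0.12642602593823019
```

View pics/w3.png

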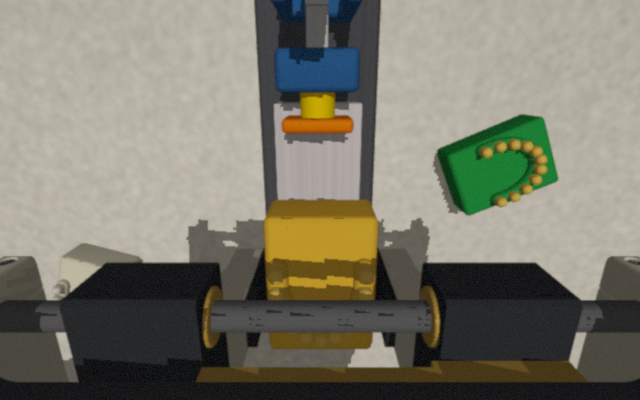

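The held model (columns 265–377) lines up with the bed (275–361), and the pad at row 125 is well clear. Lowering now, with a 1 mm shift.

Call:
{"api": "apply_moves", "payload": {
  "targets": [
    {"dp": [0,0.001,-0.02],"yaw": 0},
    {"dp": [0,0.001,-0.04],"yaw": 0},
    {"dp": [0,0.001,-0.054],"yaw": 0},
    {"dp": [0,0.001,-0.062],"yaw": 0},
    {"dp": [0,0.001,-0.066],"yaw": 0},
    {"dp": [0,0.001,-0.068],"yaw": 0},
    {"dp": [0,0.001,-0.069],"yaw": 0},
    {"dp": [0,0.001,-0.069],"yaw": 0},
    {"dp": [0,0.001,-0.069],"yaw": 0}
  ]
}}

```text
time_s: 6.08
tcp_pos: [0.5272, -0.0102, 0.0603]
eef_rot: [-180.0, -0.1, 6.0]
contact_force: [-0.0, -0.3, -1.7]
gripper_width: 0.0481
gripper_force: 15.0
```

Call:
{"api": "apply_moves", "payload": {
  "targets": [
    {"dp": [0,0,-0.0005],"yaw": 0},
    {"dp": [0,0,-0.001],"yaw": 0},
    {"dp": [0,0,-0.001],"yaw": 0},
    {"dp": [0,0,-0.001],"yaw": 0}
  ]
}}

```text
time_s: 6.42
tcp_pos: [0.5268, -0.0102, 0.0587]
eef_rot: [-180.0, -0.0, 6.0]
contact_force: [0.0, -0.0, -1.7]
gripper_width: 0.0478
gripper_force: 15.0
```

Call:
{"api": "apply_moves", "payload": {
  "targets": [
    {"dp": [0,0,-0.0005],"yaw": 0},
    {"dp": [0,0,-0.001],"yaw": 0},
    {"dp": [0,0,-0.001],"yaw": 0}
  ]
}}

```text
time_s: 6.67
tcp_pos: [0.5269, -0.0102, 0.0586]
eef_rot: [180.0, -0.0, 6.0]
contact_force: [-5.6, 1.0, 11.9]
gripper_width: 0.0481
gripper_force: 15.0
```

Seated. Releasing and rising.

Call:
{"api": "apply_moves", "payload": {
  "targets": [
    {"dp": [0,0,0.001],"yaw": 0},
    {"dp": [0,0,0.001],"yaw": 0},
    {"dp": [0,0,0.001],"yaw": 0},
    {"dp": [0,0,0.001],"yaw": 0},
    {"dp": [0,0,0.001],"yaw": 0},
    {"dp": [0,0,0.001],"yaw": 0},
    {"dp": [0,0,0.02],"yaw": 0},
    {"dp": [0,0,0.05],"yaw": 0},
    {"dp": [0,0,0.09],"yaw": 0},
    {"dp": [0,0,0.13],"yaw": 0},
    {"dp": [0,0,0.17],"yaw": 0},
    {"dp": [0,0,0.21],"yaw": 0},
    {"dp": [0,0,0.24],"yaw": 0},
    {"dp": [0,0,0.24],"yaw": 0},
    {"dp": [0,0,0.24],"yaw": 0}
  ],
  "grip": -1
}}

```text
time_s: 7.92
tcp_pos: [0.5275, -0.01, 0.2997]
eef_rot: [-179.9, -0.2, 6.0]
contact_force: [-0.4, 0.8, -0.6]
gripper_width: 0.0876
gripper_force: 0.0
```

```bash
python3 cap.py w4; python3 - <<'E'
from h import *;import pickle
c,s=pickle.load(open("w4.pkl","rb"));P=cloud(c,s);Z=P[...,2]
m=mask(c,(17,110,50),(32,255,255))>0
def rep(n,k):
    k=k.copy();k[:,:270]=0;k[:,380:]=0
    k=cv2.morphologyEx(k.astype(np.uint8),cv2.MORPH_OPEN,np.ones((3,3)))
    _,l,st,_=cv2.connectedComponentsWithStats(k);i=1+np.argmax(st[1:,4]);k=l==i
    print(n,k.sum(),rect(P[k][:,:2]),np.median(P[k][:,2]))
rep("bed",(Z>.024)&(Z<.036))
rep("model",m&(Z>.05)&(Z<.075))
rep("red",(mask(c,(0,130,50),(8,255,255))>0)&(Z>.165))
rep("pad",(mask(c,(7,130,60),(16,255,255))>0)&(Z>.055)&(Z<.07))
a=(Z>.070)&(Z<.080)&~m;a[:200]=0;rep("anvil",a)
E
```

```text
7.9167 [ 0.5275 -0.01    0.2997] [-179.94   -0.24    5.95] [[0.0, -0.952, -0.307, 0.084], [1.0, -0.0, 0.001, 0.001], [-0.001, -0.307, 0.952, -0.135], [0.0, 0.0, 0.0, 1.0]] 360.2508950996492
bed 1446 (570.1, -6.3, 58.6, 56.1, 6.3) 0.029220771862197514
model 2587 (527.9, -11.2, 65.0, 46.8, 6.0) 0.05743520987333428
red 435 (637.4, 1.3, 53.5, 16.4, 5.9) 0.1744166514189373
pad 303 (588.6, -4.4, 37.5, 8.0, -83.9) 0.06098834004599368
anvil 787 (481.1, -16.2, 49.5, 18.5, -84.1) 0.07400943849611635
```

View pics/w4.png

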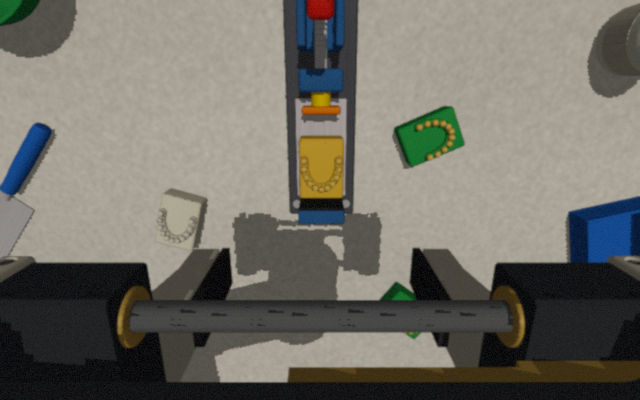

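The model stands square on the bed at (0.528, -0.011), yaw 6.0°, about 4 mm short of the anvil. The pad (row 110) is clear of it. I'll turn 180° so that the wrist camera watches the jaw, and go above the grip.

Call:
{"api": "apply_moves", "payload": {
  "targets": [
    {"dp": [0.01,0.001,0],"yaw": -7},
    {"dp": [0.02,0.002,0],"yaw": -14},
    {"dp": [0.03,0.003,0],"yaw": -21},
    {"dp": [0.04,0.004,0],"yaw": -28},
    {"dp": [0.05,0.005,0],"yaw": -35},
    {"dp": [0.06,0.006,0],"yaw": -42},
    {"dp": [0.07,0.007,0],"yaw": -49},
    {"dp": [0.08,0.008,0],"yaw": -56},
    {"dp": [0.09,0.009,0],"yaw": -63},
    {"dp": [0.1,0.01,0],"yaw": -70},
    {"dp": [0.11,0.011,0],"yaw": -77},
    {"dp": [0.12,0.012,0],"yaw": -84},
    {"dp": [0.13,0.013,0],"yaw": -91},
    {"dp": [0.139,0.0136,0],"yaw": -98},
    {"dp": [0.139,0.0136,0],"yaw": -105},
    {"dp": [0.139,0.0136,0],"yaw": -112},
    {"dp": [0.139,0.0136,0],"yaw": -119},
    {"dp": [0.139,0.0136,0],"yaw": -126},
    {"dp": [0.139,0.0136,0],"yaw": -133},
    {"dp": [0.139,0.0136,0],"yaw": -140}
  ]
}}

```text
time_s: 9.63
tcp_pos: [0.6651, 0.0033, 0.2951]
eef_rot: [179.9, -0.2, -134.4]
contact_force: [-0.5, -0.7, -0.3]
gripper_width: 0.0875
gripper_force: 0.0
```

Call:
{"api": "apply_moves", "payload": {
  "targets": [
    {"dp": [0,0,0],"yaw": -7},
    {"dp": [0,0,0],"yaw": -14},
    {"dp": [0,0,0],"yaw": -21},
    {"dp": [0,0,0],"yaw": -28},
    {"dp": [0,0,0],"yaw": -35},
    {"dp": [0,0,0],"yaw": -40},
    {"dp": [0,0,-0.03],"yaw": -40},
    {"dp": [0,0,-0.06],"yaw": -40},
    {"dp": [0,0,-0.06],"yaw": -40},
    {"dp": [0,0,-0.06],"yaw": -40}
  ]
}}

```text
time_s: 10.47
tcp_pos: [0.6644, 0.003, 0.2348]
eef_rot: [-179.9, -0.4, -174.0]
contact_force: [-0.1, 0.2, 0.4]
gripper_width: 0.0877
gripper_force: 0.0
```

```bash
python3 cap.py w5; python3 - <<'E'
from h import *;import pickle
c,s=pickle.load(open("w5.pkl","rb"));P=cloud(c,s);Z=P[...,2]
k=(mask(c,(0,130,40),(8,255,255))>0)&(Z>.165)&(Z<.185)
print(k.sum(),rect(P[k][:,:2]),np.median(Z[k]))
E
```

```text
10.4667 [0.6644 0.003  0.2348] [-179.93   -0.35 -174.05] [[0.0, -0.951, -0.309, 0.084], [1.0, 0.0, -0.001, -0.001], [0.001, -0.309, 0.951, -0.135], [0.0, 0.0, 0.0, 1.0]] 360.2508950996492
660 (660.8, 3.5, 16.6, 15.6, -82.7) 0.174496873914469
```

View pics/w5.png

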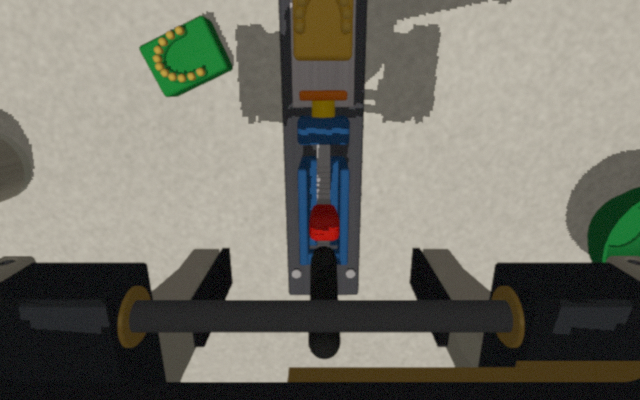

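The flipped view shows the red grip's top at (323,222), jaw head at (324,130), orange pad at (323,96), and the model's end at row 57. I'll go down and pinch the grip.

Call:
{"api": "apply_moves", "payload": {
  "targets": [
    {"dp": [0.0015,0.001,-0.025],"yaw": 0},
    {"dp": [0.0015,0.001,-0.05],"yaw": 0},
    {"dp": [0.0015,0.001,-0.07],"yaw": 0},
    {"dp": [0.0015,0.001,-0.078],"yaw": 0},
    {"dp": [0.0015,0.001,-0.078],"yaw": 0},
    {"dp": [0.0015,0.001,-0.078],"yaw": 0}
  ]
}}

```text
time_s: 11.02
tcp_pos: [0.6682, 0.0044, 0.1611]
eef_rot: [-180.0, 0.1, -174.0]
contact_force: [0.5, -0.6, 0.4]
gripper_width: 0.0876
gripper_force: 0.0
```

Call:
{"api": "apply_moves", "payload": {
  "targets": [
    {"dp": [0,0,0],"yaw": 0},
    {"dp": [0,0,0],"yaw": 0},
    {"dp": [0,0,0],"yaw": 0},
    {"dp": [0,0,0],"yaw": 0},
    {"dp": [0,0,0],"yaw": 0},
    {"dp": [0,0,0],"yaw": 0},
    {"dp": [0,0,0],"yaw": 0},
    {"dp": [0,0,0],"yaw": 0},
    {"dp": [0,0,0],"yaw": 0},
    {"dp": [0,0,0],"yaw": 0}
  ],
  "grip": 1,
  "squeeze": 30
}}

```text
time_s: 11.85
tcp_pos: [0.6673, 0.0044, 0.1595]
eef_rot: [-180.0, -0.0, -174.0]
contact_force: [-0.7, -0.7, -0.4]
gripper_width: 0.0265
gripper_force: 0.0
```

```bash
cat > jaw.py <<'E'
import sys,pickle;from h import *;from plant import get_state,cams
def meas(n):
    s=get_state();c=cams.capture("wrist");pickle.dump((c,s),open(n+".pkl","wb"));cv2.imwrite(f"pics/{n}.png",c["image"][...,::-1])
    P=cloud(c,s);Z=P[...,2];ax=np.array([-.9945,-.1045]);o=np.array([.6145,-.0016])
    X=((P[...,:2]-o)@ax)*1000;Y=((P[...,:2]-o)@np.array([.1045,-.9945]))*1000
    def ext(m,lo,hi,band=12):
        k=m&(Z>lo)&(Z<hi)&(abs(Y)<band);v=X[k]
        return (int(k.sum()),*np.percentile(v,[2,98]).round(1)) if k.sum()>20 else (int(k.sum()),)
    print(n,"t",round(s["time_s"],2),"tcp",s["tcp_pos"].round(4),"F",s["contact_force"].round(1),"w",round(s["gripper_width"],4))
    print(" jaw",ext(mask(c,(95,80,20),(130,255,255))>0,.062,.073,21),"pad",ext(mask(c,(5,130,50),(16,255,255))>0,.055,.068,20),
      "model",ext(mask(c,(17,110,40),(32,255,255))>0,.0525,.064),"red",ext(mask(c,(0,130,40),(6,255,255))>0,.165,.185))
meas(sys.argv[1])
E
python3 jaw.py j0
```

```text
j0 t 11.85 tcp [0.6673 0.0044 0.1595] F [-0.7 -0.7 -0.4] w 0.0265
 jaw (2549, np.float64(-70.0), np.float64(8.2)) pad (759, np.float64(23.1), np.float64(29.7)) model (2348, np.float64(9.4), np.float64(77.4)) red (1148, np.float64(-47.7), np.float64(-38.8))
```

Call:
{"api": "apply_moves", "payload": {
  "targets": [
    {"dp": [0,0,0],"yaw": 0},
    {"dp": [0,0,0],"yaw": 0},
    {"dp": [0,0,0],"yaw": 0},
    {"dp": [0,0,0],"yaw": 0},
    {"dp": [0,0,0],"yaw": 0}
  ]
}}

```text
time_s: 12.32
tcp_pos: [0.6672, 0.0051, 0.1595]
eef_rot: [180.0, 0.0, -174.0]
contact_force: [-1.9, 6.1, 1.2]
gripper_width: 0.0176
gripper_force: 30.0
```

Call:
{"api": "apply_moves", "payload": {
  "targets": [
    {"dp": [0.003,0.0003,0.0005],"yaw": 0},
    {"dp": [0.006,0.0006,0.001],"yaw": 0},
    {"dp": [0.009,0.0009,0.0014],"yaw": 0},
    {"dp": [0.012,0.0012,0.0017],"yaw": 0},
    {"dp": [0.015,0.0015,0.0019],"yaw": 0},
    {"dp": [0.018,0.0019,0.002],"yaw": 0},
    {"dp": [0.021,0.0022,0.002],"yaw": 0},
    {"dp": [0.024,0.0025,0.0018],"yaw": 0},
    {"dp": [0.027,0.0028,0.0016],"yaw": 0},
    {"dp": [0.03,0.0031,0.0012],"yaw": 0},
    {"dp": [0.033,0.0034,0.0008],"yaw": 0},
    {"dp": [0.036,0.0037,0.0003],"yaw": 0},
    {"dp": [0.036,0.0037,0.0003],"yaw": 0},
    {"dp": [0.036,0.0037,0.0003],"yaw": 0}
  ]
}}

```text
time_s: 13.48
tcp_pos: [0.7013, 0.0087, 0.1594]
eef_rot: [180.0, -0.2, -174.0]
contact_force: [-8.0, 6.6, 4.6]
gripper_width: 0.0179
gripper_force: 30.0
```

```bash
python3 jaw.py j1
```

```text
j1 t 13.48 tcp [0.7013 0.0087 0.1594] F [-8.   6.6  4.6] w 0.0179
 jaw (2952, np.float64(-88.2), np.float64(16.5)) pad (1014, np.float64(31.5), np.float64(39.2)) model (684, np.float64(18.6), np.float64(31.6)) red (1379, np.float64(-81.2), np.float64(-72.1))
```

Jaw advanced about 8.7 mm on the first pull. Next, let back and do the second pull.

Call:
{"api": "apply_moves", "payload": {
  "targets": [
    {"dp": [-0.004,-0.0004,0.0005],"yaw": 0},
    {"dp": [-0.008,-0.0006,0.001],"yaw": 0},
    {"dp": [-0.012,-0.001,0.0014],"yaw": 0},
    {"dp": [-0.016,-0.0013,0.0017],"yaw": 0},
    {"dp": [-0.02,-0.0016,0.0017],"yaw": 0},
    {"dp": [-0.024,-0.002,0.0013],"yaw": 0},
    {"dp": [-0.028,-0.0024,0.0009],"yaw": 0},
    {"dp": [-0.032,-0.0028,0.0004],"yaw": 0},
    {"dp": [-0.036,-0.0032,-0.0003],"yaw": 0},
    {"dp": [-0.036,-0.0032,-0.0003],"yaw": 0},
    {"dp": [-0.036,-0.0032,-0.0003],"yaw": 0}
  ]
}}

```text
time_s: 14.45
tcp_pos: [0.6697, 0.0054, 0.16]
eef_rot: [180.0, 0.3, -174.0]
contact_force: [10.5, 3.5, -8.6]
gripper_width: 0.0178
gripper_force: 30.0
```

```bash
python3 jaw.py j2
```

```text
j2 t 14.45 tcp [0.6697 0.0054 0.16  ] F [10.5  3.5 -8.6] w 0.0178
 jaw (2611, np.float64(-61.5), np.float64(17.2)) pad (819, np.float64(31.9), np.float64(39.3)) model (2162, np.float64(18.7), np.float64(74.3)) red (1483, np.float64(-50.2), np.float64(-38.7))
```

Call:
{"api": "apply_moves", "payload": {
  "targets": [
    {"dp": [0.003,0.0003,0.0005],"yaw": 0},
    {"dp": [0.006,0.0006,0.001],"yaw": 0},
    {"dp": [0.009,0.0009,0.0014],"yaw": 0},
    {"dp": [0.012,0.0012,0.0017],"yaw": 0},
    {"dp": [0.015,0.0015,0.0019],"yaw": 0},
    {"dp": [0.018,0.0019,0.002],"yaw": 0},
    {"dp": [0.021,0.0022,0.002],"yaw": 0},
    {"dp": [0.024,0.0025,0.0018],"yaw": 0},
    {"dp": [0.027,0.0028,0.0016],"yaw": 0},
    {"dp": [0.03,0.0031,0.0012],"yaw": 0},
    {"dp": [0.033,0.0034,0.0008],"yaw": 0},
    {"dp": [0.036,0.0037,0.0003],"yaw": 0},
    {"dp": [0.036,0.0037,0.0003],"yaw": 0},
    {"dp": [0.036,0.0037,0.0003],"yaw": 0}
  ]
}}

```text
time_s: 15.67
tcp_pos: [0.7009, 0.0087, 0.1599]
eef_rot: [180.0, -0.3, -174.0]
contact_force: [-7.1, 6.1, 4.8]
gripper_width: 0.0173
gripper_force: 30.0
```

```bash
python3 jaw.py j3
```

```text
j3 t 15.67 tcp [0.7009 0.0087 0.1599] F [-7.1  6.1  4.8] w 0.0173
 jaw (2972, np.float64(-83.2), np.float64(20.7)) pad (1009, np.float64(35.7), np.float64(42.9)) model (672, np.float64(23.0), np.float64(35.8)) red (1614, np.float64(-81.0), np.float64(-69.7))
```

The pull wasn't full: the pinch crept, and the grip swung only about 0.27 rad. Jaw has about 11 mm before it touches the model, so I'll carry this pull 10 mm further.

Call:
{"api": "apply_moves", "payload": {
  "targets": [
    {"dp": [0.0025,0.0004,-0.0004],"yaw": 0},
    {"dp": [0.005,0.0008,-0.0008],"yaw": 0},
    {"dp": [0.0075,0.0012,-0.0014],"yaw": 0},
    {"dp": [0.01,0.0015,-0.002],"yaw": 0},
    {"dp": [0.01,0.0015,-0.002],"yaw": 0},
    {"dp": [0.01,0.0015,-0.002],"yaw": 0}
  ]
}}

```text
time_s: 16.22
tcp_pos: [0.7109, 0.0098, 0.1581]
eef_rot: [-180.0, -0.3, -174.1]
contact_force: [-7.7, 4.5, 4.6]
gripper_width: 0.0177
gripper_force: 30.0
```

```bash
python3 jaw.py j4
```

```text
j4 t 16.22 tcp [0.7109 0.0098 0.1581] F [-7.7  4.5  4.6] w 0.0177
 jaw (3249, np.float64(-89.5), np.float64(23.9)) pad (0,) model (423, np.float64(26.8), np.float64(34.5)) red (1546, np.float64(-90.8), np.float64(-79.4))
```

View pics/j4.png

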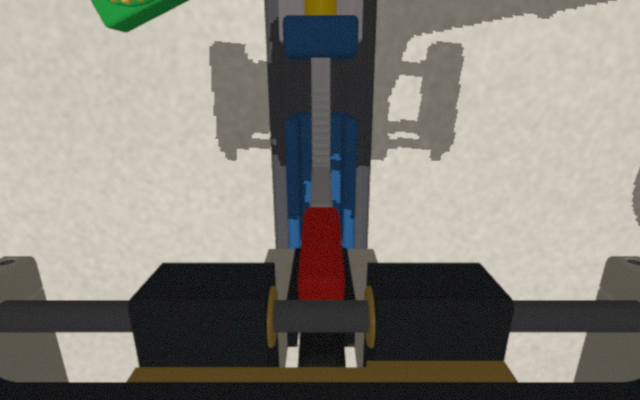

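Jaw is now at about 24 (pad around 46.5). In the picture the jaw head is at rows 16–58 and the red grip at (322,250), nearly fully pulled. Third pump.

Call:
{"api": "apply_moves", "payload": {
  "targets": [
    {"dp": [-0.005,-0.0005,0.001],"yaw": 0},
    {"dp": [-0.01,-0.001,0.002],"yaw": 0},
    {"dp": [-0.015,-0.0014,0.003],"yaw": 0},
    {"dp": [-0.02,-0.0018,0.0035],"yaw": 0},
    {"dp": [-0.025,-0.0023,0.0035],"yaw": 0},
    {"dp": [-0.03,-0.0028,0.003],"yaw": 0},
    {"dp": [-0.035,-0.0033,0.0025],"yaw": 0},
    {"dp": [-0.041,-0.004,0.0018],"yaw": 0},
    {"dp": [-0.041,-0.004,0.0018],"yaw": 0},
    {"dp": [-0.041,-0.004,0.0018],"yaw": 0}
  ]
}}

```text
time_s: 17.1
tcp_pos: [0.6727, 0.0058, 0.1604]
eef_rot: [-180.0, 0.1, -174.0]
contact_force: [5.1, 0.7, -2.5]
gripper_width: 0.0177
gripper_force: 30.0
```

```bash
python3 jaw.py j5
```

```text
j5 t 17.1 tcp [0.6727 0.0058 0.1604] F [ 5.1  0.7 -2.5] w 0.0177
 jaw (2668, np.float64(-64.7), np.float64(24.5)) pad (899, np.float64(39.2), np.float64(46.8)) model (2004, np.float64(26.3), np.float64(71.8)) red (1635, np.float64(-52.4), np.float64(-38.8))
```

Call:
{"api": "apply_moves", "payload": {
  "targets": [
    {"dp": [0.004,0.0004,0.0005],"yaw": 0},
    {"dp": [0.008,0.0008,0.001],"yaw": 0},
    {"dp": [0.012,0.0012,0.0014],"yaw": 0},
    {"dp": [0.016,0.0016,0.0016],"yaw": 0},
    {"dp": [0.02,0.002,0.0016],"yaw": 0},
    {"dp": [0.024,0.0024,0.0014],"yaw": 0},
    {"dp": [0.027,0.0028,0.0012],"yaw": 0},
    {"dp": [0.03,0.0031,0.0008],"yaw": 0},
    {"dp": [0.033,0.0034,0.0002],"yaw": 0},
    {"dp": [0.036,0.0038,-0.0005],"yaw": 0},
    {"dp": [0.039,0.0042,-0.0012],"yaw": 0},
    {"dp": [0.041,0.0044,-0.0018],"yaw": 0},
    {"dp": [0.041,0.0044,-0.0018],"yaw": 0},
    {"dp": [0.041,0.0044,-0.0018],"yaw": 0}
  ]
}}

```text
time_s: 18.32
tcp_pos: [0.711, 0.0099, 0.1582]
eef_rot: [-180.0, -0.3, -174.0]
contact_force: [-6.1, 1.0, 5.4]
gripper_width: 0.0175
gripper_force: 30.0
```

```bash
python3 jaw.py j6
```

```text
j6 t 18.32 tcp [0.711  0.0099 0.1582] F [-6.1  1.   5.4] w 0.0175
 jaw (3212, np.float64(-88.1), np.float64(31.9)) pad (0,) model (0,) red (1803, np.float64(-90.9), np.float64(-76.7))
```

Call:
{"api": "apply_moves", "payload": {
  "targets": [
    {"dp": [-0.005,-0.0005,0.001],"yaw": 0},
    {"dp": [-0.01,-0.001,0.002],"yaw": 0},
    {"dp": [-0.015,-0.0014,0.003],"yaw": 0},
    {"dp": [-0.02,-0.0018,0.0035],"yaw": 0},
    {"dp": [-0.025,-0.0023,0.0035],"yaw": 0},
    {"dp": [-0.03,-0.0028,0.003],"yaw": 0},
    {"dp": [-0.035,-0.0033,0.0025],"yaw": 0},
    {"dp": [-0.041,-0.004,0.0018],"yaw": 0},
    {"dp": [-0.041,-0.004,0.0018],"yaw": 0},
    {"dp": [-0.041,-0.004,0.0018],"yaw": 0}
  ]
}}

```text
time_s: 19.2
tcp_pos: [0.6753, 0.0062, 0.1605]
eef_rot: [-180.0, 0.4, -174.0]
contact_force: [14.0, -4.5, -9.5]
gripper_width: 0.0176
gripper_force: 30.0
```

```bash
python3 jaw.py j7
```

```text
j7 t 19.2 tcp [0.6753 0.0062 0.1605] F [14.  -4.5 -9.5] w 0.0176
 jaw (2814, np.float64(-65.6), np.float64(33.3)) pad (976, np.float64(47.9), np.float64(55.7)) model (1642, np.float64(35.5), np.float64(68.7)) red (1662, np.float64(-52.4), np.float64(-38.8))
```

Call:
{"api": "apply_moves", "payload": {
  "targets": [
    {"dp": [0.004,0.0004,0.0005],"yaw": 0},
    {"dp": [0.008,0.0008,0.001],"yaw": 0},
    {"dp": [0.012,0.0012,0.0014],"yaw": 0},
    {"dp": [0.016,0.0016,0.0016],"yaw": 0},
    {"dp": [0.02,0.002,0.0016],"yaw": 0},
    {"dp": [0.024,0.0024,0.0014],"yaw": 0},
    {"dp": [0.027,0.0028,0.0012],"yaw": 0},
    {"dp": [0.029,0.003,0.0008],"yaw": 0},
    {"dp": [0.029,0.003,0.0008],"yaw": 0},
    {"dp": [0.029,0.003,0.0008],"yaw": 0}
  ]
}}

```text
time_s: 20.08
tcp_pos: [0.6982, 0.0086, 0.1605]
eef_rot: [-180.0, -0.4, -174.1]
contact_force: [-8.0, -2.7, 5.4]
gripper_width: 0.0178
gripper_force: 30.0
```

```bash
python3 jaw.py j8
```

```text
j8 t 20.08 tcp [0.6982 0.0086 0.1605] F [-8.  -2.7  5.4] w 0.0178
 jaw (3162, np.float64(-80.0), np.float64(37.6)) pad (0,) model (413, np.float64(40.1), np.float64(47.9)) red (1861, np.float64(-76.4), np.float64(-62.0))
```

Call:
{"api": "apply_moves", "payload": {
  "targets": [
    {"dp": [0.002,0.0003,-0.0003],"yaw": 0},
    {"dp": [0.004,0.0005,-0.0007],"yaw": 0},
    {"dp": [0.006,0.0007,-0.0011],"yaw": 0},
    {"dp": [0.008,0.001,-0.0015],"yaw": 0},
    {"dp": [0.01,0.0012,-0.002],"yaw": 0},
    {"dp": [0.01,0.0012,-0.002],"yaw": 0},
    {"dp": [0.01,0.0012,-0.002],"yaw": 0}
  ]
}}

```text
time_s: 20.72
tcp_pos: [0.7086, 0.0098, 0.159]
eef_rot: [-179.9, -0.3, -174.1]
contact_force: [-8.0, -4.1, 6.3]
gripper_width: 0.0171
gripper_force: 30.0
```

```bash
python3 jaw.py j9; python3 - <<'E'
from h import *;from plant import cams
c=cams.capture("top");cv2.imwrite("pics/top9.png",cv2.resize(c["image"][120:250,290:380,::-1],None,fx=4,fy=4,interpolation=cv2.INTER_CUBIC))
E
```

```text
j9 t 20.72 tcp [0.7086 0.0098 0.159 ] F [-8.  -4.1  6.3] w 0.0171
 jaw (2541, np.float64(-88.1), np.float64(34.6)) pad (0,) model (0,) red (1900, np.float64(-86.8), np.float64(-71.8))
```

View pics/top9.png

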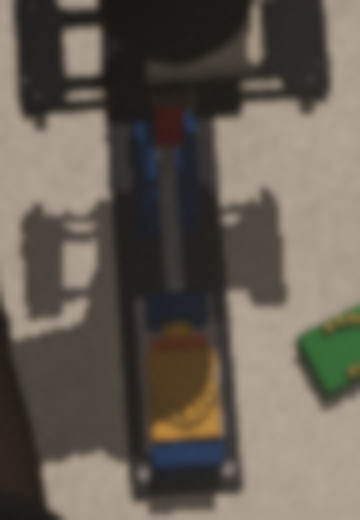

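The top crop shows the model against the anvil, with the pad on it and the yellow plunger still visible (rows 322–337). Jaw front is out of the wrist view now, so I'll use its rear edge, on the saved images as well.

```bash
cat > rear.py <<'E'
import sys,pickle;from h import *
ax=np.array([-.9945,-.1045]);o=np.array([.6145,-.0016])
for n in sys.argv[1:]:
    c,s=pickle.load(open(n+".pkl","rb"));P=cloud(c,s);Z=P[...,2]
    X=((P[...,:2]-o)@ax)*1000;Y=((P[...,:2]-o)@np.array([.1045,-.9945]))*1000
    k=(mask(c,(95,80,15),(130,255,255))>0)&(Z>.063)&(Z<.073)&(abs(Y)<18)
    h=np.median(Z[k&(X>-15)]); k&=(X>-25)
    # rear edge per image column
    e=[X[k[:,u],u].min() for u in range(640) if k[:,u].sum()>8]; f=[X[k[:,u],u].max() for u in range(640) if k[:,u].sum()>8]
    print(n,"rear",np.median(e).round(1),"front",np.median(f).round(1),"z",h.round(4),len(e),"maxview",X[0,320].round(1))
E
python3 rear.py j0 j1 j2 j3 j4 j5 j6 j7 j8 j9
```

```text
j0 rear -13.1 front 8.2 z 0.0672 58 maxview 77.5
j1 rear -4.2 front 16.5 z 0.0671 61 maxview 49.4
j2 rear -4.2 front 17.2 z 0.0672 59 maxview 74.4
j3 rear 0.3 front 20.8 z 0.0671 61 maxview 50.4
j4 rear 3.4 front 24.1 z 0.0671 63 maxview 33.6
j5 rear 3.7 front 24.5 z 0.0672 59 maxview 72.2
j6 rear 12.3 front 32.1 z 0.0672 63 maxview 31.9
j7 rear 12.7 front 33.3 z 0.0672 61 maxview 68.9
j8 rear 17.1 front 38.0 z 0.0671 63 maxview 47.5
j9 rear 19.7 front 34.6 z 0.0671 64 maxview 34.6
```

Compression is now about 4 mm. Let back (jaw should settle at 2 mm), re-centre the pinch, which has crept about 8 mm, then make the last pull.

Call:
{"api": "apply_moves", "payload": {
  "targets": [
    {"dp": [-0.005,-0.0005,0.001],"yaw": 0},
    {"dp": [-0.01,-0.001,0.0017],"yaw": 0},
    {"dp": [-0.015,-0.0014,0.002],"yaw": 0},
    {"dp": [-0.02,-0.0018,0.002],"yaw": 0},
    {"dp": [-0.025,-0.0023,0.0015],"yaw": 0},
    {"dp": [-0.03,-0.0028,0.0005],"yaw": 0},
    {"dp": [-0.032,-0.003,0],"yaw": 0},
    {"dp": [-0.032,-0.003,0],"yaw": 0}
  ]
}}

```text
time_s: 21.48
tcp_pos: [0.6799, 0.0068, 0.1602]
eef_rot: [-179.9, 0.2, -174.0]
contact_force: [2.9, -6.3, 3.5]
gripper_width: 0.0176
gripper_force: 30.0
```

Call:
{"api": "apply_moves", "payload": {
  "targets": [
    {"dp": [0,0,0],"yaw": 0},
    {"dp": [0,0,0],"yaw": 0},
    {"dp": [0,0,0],"yaw": 0},
    {"dp": [0,0,0],"yaw": 0},
    {"dp": [-0.005,-0.0005,0],"yaw": 0},
    {"dp": [-0.011,-0.0011,-0.002],"yaw": 0},
    {"dp": [-0.011,-0.0011,-0.002],"yaw": 0},
    {"dp": [-0.011,-0.0011,-0.002],"yaw": 0}
  ],
  "grip": -0.2
}}

```text
time_s: 22.15
tcp_pos: [0.6677, 0.0066, 0.1564]
eef_rot: [180.0, -0.0, -174.0]
contact_force: [0.2, -0.0, 0.1]
gripper_width: 0.0523
gripper_force: 0.0
```

```bash
python3 jaw.py k0; python3 rear.py k0
```

```text
k0 t 22.15 tcp [0.6677 0.0066 0.1564] F [ 0.2 -0.   0.1] w 0.0523
 jaw (2876, np.float64(-69.9), np.float64(38.6)) pad (980, np.float64(51.7), np.float64(59.3)) model (1894, np.float64(40.7), np.float64(76.3)) red (1096, np.float64(-46.6), np.float64(-38.7))
k0 rear 18.1 front 38.6 z 0.0671 61 maxview 76.5
```

View pics/k0.png

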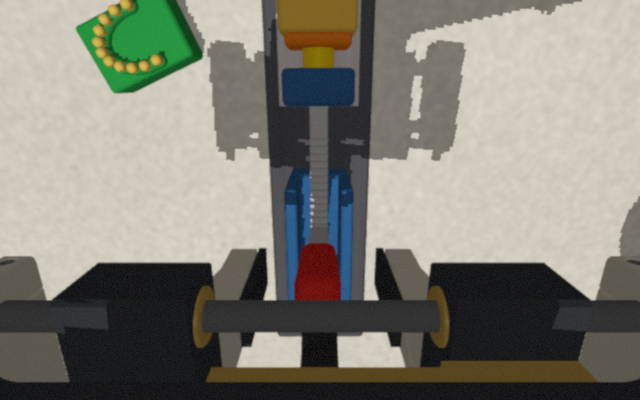

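Pad is on the model (59.3) with the jaw rear at 18.1, giving 1.8–2 mm of compression as expected. Half in therefore means the rear edge at about 23. Re-pinch and make the last pull in stages.

Call:
{"api": "apply_moves", "payload": {
  "targets": [
    {"dp": [-0.001,-0.0008,0],"yaw": 0},
    {"dp": [-0.001,-0.0008,0],"yaw": 0},
    {"dp": [-0.001,-0.0008,0],"yaw": 0},
    {"dp": [-0.001,-0.0008,0],"yaw": 0},
    {"dp": [-0.001,-0.0008,0],"yaw": 0},
    {"dp": [-0.001,-0.0008,0],"yaw": 0},
    {"dp": [-0.001,-0.0008,0],"yaw": 0},
    {"dp": [-0.001,-0.0008,0],"yaw": 0},
    {"dp": [-0.001,-0.0008,0],"yaw": 0}
  ],
  "grip": 1,
  "squeeze": 38
}}

```text
time_s: 22.95
tcp_pos: [0.6674, 0.0053, 0.1565]
eef_rot: [-180.0, -0.0, -174.1]
contact_force: [0.8, -3.7, -1.0]
gripper_width: 0.0181
gripper_force: 38.0
```

Call:
{"api": "apply_moves", "payload": {
  "targets": [
    {"dp": [0.003,0.0003,0.0005],"yaw": 0},
    {"dp": [0.006,0.0006,0.001],"yaw": 0},
    {"dp": [0.009,0.0009,0.0014],"yaw": 0},
    {"dp": [0.012,0.0012,0.0017],"yaw": 0},
    {"dp": [0.015,0.0015,0.0019],"yaw": 0},
    {"dp": [0.018,0.0019,0.002],"yaw": 0},
    {"dp": [0.021,0.0022,0.002],"yaw": 0},
    {"dp": [0.024,0.0025,0.0018],"yaw": 0},
    {"dp": [0.024,0.0025,0.0018],"yaw": 0},
    {"dp": [0.024,0.0025,0.0018],"yaw": 0}
  ]
}}

```text
time_s: 23.78
tcp_pos: [0.6873, 0.0074, 0.1574]
eef_rot: [-180.0, -0.5, -174.1]
contact_force: [-12.0, -2.1, 6.2]
gripper_width: 0.0177
gripper_force: 38.0
```

```bash
python3 jaw.py k1; python3 rear.py k1
```

```text
k1 t 23.78 tcp [0.6873 0.0074 0.1574] F [-12.   -2.1   6.2] w 0.0177
 jaw (3097, np.float64(-75.3), np.float64(40.8)) pad (890, np.float64(51.5), np.float64(57.4)) model (457, np.float64(43.3), np.float64(51.6)) red (1250, np.float64(-65.8), np.float64(-58.3))
k1 rear 20.4 front 40.9 z 0.0671 62 maxview 57.5
```

Call:
{"api": "apply_moves", "payload": {
  "targets": [
    {"dp": [0.002,0.0002,-0.0001],"yaw": 0},
    {"dp": [0.004,0.0004,-0.0003],"yaw": 0},
    {"dp": [0.006,0.0006,-0.0005],"yaw": 0},
    {"dp": [0.006,0.0006,-0.0005],"yaw": 0},
    {"dp": [0.006,0.0006,-0.0005],"yaw": 0},
    {"dp": [0.006,0.0006,-0.0005],"yaw": 0}
  ]
}}

```text
time_s: 24.33
tcp_pos: [0.693, 0.008, 0.157]
eef_rot: [-180.0, -0.5, -174.1]
contact_force: [-13.2, -2.8, 6.9]
gripper_width: 0.0179
gripper_force: 38.0
```

```bash
python3 jaw.py k2; python3 rear.py k2
```

```text
k2 t 24.33 tcp [0.693 0.008 0.157] F [-13.2  -2.8   6.9] w 0.0179
 jaw (3245, np.float64(-77.9), np.float64(42.3)) pad (159, np.float64(51.4), np.float64(52.1)) model (374, np.float64(45.1), np.float64(51.8)) red (1318, np.float64(-71.1), np.float64(-63.5))
k2 rear 21.5 front 42.4 z 0.0671 63 maxview 51.7
```

Call:
{"api": "apply_moves", "payload": {
  "targets": [
    {"dp": [0.002,0.0002,-0.0002],"yaw": 0},
    {"dp": [0.004,0.0004,-0.0004],"yaw": 0},
    {"dp": [0.004,0.0004,-0.0004],"yaw": 0},
    {"dp": [0.004,0.0004,-0.0004],"yaw": 0},
    {"dp": [0.004,0.0004,-0.0004],"yaw": 0}
  ]
}}

```text
time_s: 24.8
tcp_pos: [0.6968, 0.0084, 0.1567]
eef_rot: [-180.0, -0.5, -174.1]
contact_force: [-14.1, -2.5, 8.2]
gripper_width: 0.0177
gripper_force: 38.0
```

```bash
python3 jaw.py k3; python3 rear.py k3
```

```text
k3 t 24.8 tcp [0.6968 0.0084 0.1567] F [-14.1  -2.5   8.2] w 0.0177
 jaw (3330, np.float64(-82.4), np.float64(43.2)) pad (0,) model (168, np.float64(46.0), np.float64(49.3)) red (1369, np.float64(-74.7), np.float64(-66.9))
k3 rear 22.6 front 43.6 z 0.0672 64 maxview 48.5
```

Call:
{"api": "apply_moves", "payload": {
  "targets": [
    {"dp": [0,0,0],"yaw": 0},
    {"dp": [0,0,0],"yaw": 0},
    {"dp": [0,0,0],"yaw": 0},
    {"dp": [0,0,0],"yaw": 0},
    {"dp": [0,0,0],"yaw": 0},
    {"dp": [0,0,0],"yaw": 0},
    {"dp": [0,0,0],"yaw": 0},
    {"dp": [0,0,0],"yaw": 0},
    {"dp": [0,0,0],"yaw": 0},
    {"dp": [0,0,0],"yaw": 0},
    {"dp": [0,0,0],"yaw": 0},
    {"dp": [0,0,0],"yaw": 0}
  ]
}}

```text
time_s: 25.85
tcp_pos: [0.6968, 0.0084, 0.1567]
eef_rot: [-180.0, -0.5, -174.1]
contact_force: [-14.8, -1.2, 7.6]
gripper_width: 0.0175
gripper_force: 38.0
```

```bash
python3 jaw.py k4; python3 rear.py k4
```

```text
k4 t 25.85 tcp [0.6968 0.0084 0.1567] F [-14.8  -1.2   7.6] w 0.0175
 jaw (3332, np.float64(-81.5), np.float64(43.2)) pad (0,) model (169, np.float64(45.9), np.float64(49.3)) red (1345, np.float64(-74.7), np.float64(-66.8))
k4 rear 22.6 front 43.6 z 0.0671 64 maxview 48.9
```

The spring is about 6.5–7 mm in and held steady for a second. Handing in.

```bash
python3 -c "
from plant import r
print(r.close_job())"
```

```text
the job is handed in; nothing more can be done
None
```

The job is handed in at about 26 s: the yellow model stands on the bed against the anvil with the pad's spring measured about 6.5–7 mm in (half is 7 mm), the trigger still held, and nothing else on the bench touched.

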